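Index the thread carousel with its drop pin

ROBOT

A 6-joint arm with a two-finger parallel gripper is mounted at the origin on the work surface. World frame = base frame: x ahead of the robot, y to its left, z up, the work surface at z = 0. Lengths are in m, angles in rad, forces in N, time in s.
With the tool pointing down it reaches from about 0.35 to 0.775 m from the base axis. Payload 5.5 kg.
Tool frame: the origin (TCP) lies between the finger pads; the fingertips stand 17 mm ahead of it and the grasp point (between the pads) lies 2 mm behind it (env.finger_overhang is the distance from the TCP to the fingertips, in m); z points along the fingers, y is the direction in which the jaws open and shut (so a half turn about z gives the same grasp; the last joint's range is limited). The gripper opens to 85 mm and grips with 20 to 120 N. Pads are 22 mm wide; open, the fingers measure 114 mm over their backs; the gripper's body (76 mm by 85 mm) begins 54 mm behind the grasp point. The pads swing forward as they close: fully open they stand 13 mm farther back than shut.
Start: joints at [1.054, 0.313, 0.046, 1.304, 0, 1.431], TCP at [0.212, 0.535, 0.248] pointing down, gripper open.
Joint ranges: [-2.76, 2.76], [-0.86, 1.69], [-1.03, 1.26], [-2.2, 2.34], [-1.47, 1.5], [-3.14, 3.14]. Speed limits (rad/s): [2.57, 2.57, 3.14, 3.14, 3.14, 3.14].

INTERFACE

Orientations are given as a unit quaternion [w, x, y, z].
In Python, from workcell import env gives the robot as it stands. The module is installed in compiled form; this text tells all that it offers.
- The arm moves only by the tool arm_command, never from a script. Its argument "moves" is a list of rows, each a list of 5 numbers: the closure, from 0 (fully open) to 1 (shut), then the shift along the tool's x, y, z in mm, then the turn about the tool's z in rad. In form: [[fingers, dx, dy, dz, turn], ...]. A call has 1 to 12 rows; each row is the pose to reach, as a shift and turn from the pose commanded when the call began, along the tool's axes at that moment; what a row does not reach only later rows make up. A row lasts 1/10 s, in which the tool goes at most 50 mm and 8.59 degrees, less where a joint would pass 70% of its speed; a pose out of reach is approached as far as the arm can. A call with a gripper value outside its range is refused whole. The fingers move at their own pace and stop on an object; "squeeze" is the grip in N (left out, the last holds). Time passes only in rows, so rows that repeat a pose let the fingers close. It gives the time, the measured TCP pose, the force and the opening at its end, in the units of the state.
- env.get_state(): the state, without advancing time (a new reading comes with each control period).
- env.read_camera(name): name is "side" or "top" or "wrist"; returns (picture, depth): 480x640x3 uint8, blue, green, red; 480x640 float32, m along the optical axis (not along the pixel's ray), 0 where there is no reading.
- env.get_calibration(name): a dict with "fx", "fy", "cx", "cy" (pixels), "pose" (4x4, takes a point from camera to world coordinates). Camera axes: x right, y down, z forward; pixel columns grow to the right and rows downward; lengths in m; the calibration is good to about 2 mm. A picture is of the moment at which its call begins: read the wrist's pose just before it. get_calibration takes no time and is no camera call; for the wrist camera it gives the pose at the moment of the call.
- env.hand_in(): hands the job in, once; it reports no verdict.
The state is a dict: "clock": time; "joint_pos": joint angles; "qvel": joint speeds; "tau": joint torques, N m; "tcp_pos": TCP position; "orientation": TCP orientation; "wrist_force": force on the tool from outside, world axes, zero at the start; "ft_torque": the same for the moment, N m; "finger_gap": finger opening in m.
Only numpy, scipy, OpenCV 4.12 (cv2) and the standard library are available. Lean on these libraries where they do the work, as an engineer would, in place of code of your own. Each camera call takes 0.05 s, during which the arm holds its last target. There are 200 camera calls.

TASK

Take the index pin out of its wooden block and stand it in the rim hole of the thread carousel. Then push the carousel round to bring that hole to the black arrow mark, gently, so that the pin drops fully home into the socket hidden in the base and locks the carousel; the mark was stuck on by hand and is only roughly right, so stop when you feel it lock rather than forcing it. Leave the other things on the table where they are.

Things in the scene. Friction and masses are not known exactly. Their poses are not given: they have to be found in the camera images.
- pin: Index pin, upright, 72 mm, 90 g: round steel shank 14 mm across and 32 mm long (foot tapered to 10 mm over 3 mm) under a round grey head. Origin: centre of the foot, z up the pin. Starts in the block with its origin 13 mm above the table. Standing on the base in the rim hole: origin at 24 mm, head 12 mm clear of the turntable. Home in the socket: 12 mm, head resting on the turntable.
- pin_head (a point): Centre of the pin's head, a round grey plastic grip 20 mm across and 40 mm tall; this point is 52 mm above the foot, 20 mm above the head's underside. Let go, the pin drops by its own weight when the rim hole comes over the socket.
- block: Fixed dark wooden block, 55 mm (x) by 100 mm (y) by 45 mm tall, on the left or right of the carousel. Origin: centre of its underside. The pin stands in its 16.5 mm middle hole, 36 mm deep, its head resting on the block's top; two 10 mm holes 28 mm to either side are empty.
- turntable: The carousel's round white disc, 274 mm across, 18 mm thick, top 44 mm above the table, about 1 kg. It turns freely both ways about its upright axis with light friction (0.12 N m, 1 to 2 N at the rim), no spring. Origin: on the axis at table height; x points to the rim hole. A hub 60 mm across and 46 mm tall stands in the middle. It rides 2 mm above the base and overlaps all but the base's edge.
- rim_hole (a point): Centre of the mouth of the rim hole, on the turntable's top face 44 mm above the table, 115 mm from the axis: a round through hole 15.4 mm wide, chamfered 3 mm. It starts 0.5 to 1.28 rad counter-clockwise (from above) from the mark, so the short way to the mark is clockwise. The sector around it is empty.
- divider (a point): Top outer end of one of the turntable's five upright dividers (spokes), 118 mm from the axis, 84 mm above the table. Each is a straight radial wall 6 mm thick, 40 mm tall, from 30 to 118 mm from the axis; this one is 36 degrees counter-clockwise (from above) of the rim hole, the others follow every 72 degrees. Each sector without the hole has a fixed 26 mm spool, 38 mm tall, mid-sector 55 mm from the axis.
- mark: The index mark, a flat black arrow 17 mm long stuck on the edge of the base, facing the robot. Origin: on the carousel's axis at table height; x points to the mark, whose inner tip is 140 mm out and 27 mm up. The base is a fixed grey disc 314 mm across, 24 mm tall. The mark is rough: the true socket lies up to 0.18 rad (21 mm at the rim hole's circle) to either side of it.
- socket_circle (a point): Point on the mark's direction 115 mm from the axis, on the base's top 24 mm above the table: about where the one hidden socket is, up to 21 mm to either side along the circle. The socket is a round hole 17 mm wide and 16 mm deep, covered by the turntable. With the pin dropped in it the turntable is locked to within 5 mm of play at the rim; pushing on only raises the force.
- tape: Bystander: roll of paper tape lying flat, 112 mm across, 24 mm tall, origin at the centre of its underside; on the other side of the carousel from the block.
- jar: Bystander: closed glass jar, 66 mm across, 85 mm tall, origin at the centre of its underside; behind the carousel.
- cone: Bystander: grey thread cone, 60 mm across, 110 mm tall, origin at the centre of its underside; behind the carousel.
- spool_a: Bystander: small blue thread spool standing upright, 28 mm across, 36 mm tall, origin at the centre of its underside; between the robot and the carousel.
- spool_b: Bystander: small white thread spool standing upright, 28 mm across, 36 mm tall, origin at the centre of its underside; behind the carousel on the right.
- scissors: Bystander: scissors lying flat, 185 mm long, 11 mm tall, origin near the pivot; behind right.
- set_square: Bystander: flat wooden set square, 140 by 124 mm, 4 mm thick, origin in the middle of its long arm; behind left.
Mind the look-alikes: they are no part of the job. What is meant by the pin is not yellow, and is the smaller of those in its own colour.

How it is judged:
On the way, in this order (a step that is already met when the one before it is completed fails the run):
1. the pin stands in the turntable's rim hole, resting on the base and not yet in the socket (horizontal distance between pin and rim_hole below 0.005 m and angle between pin's own z axis and vertical below 0.25 rad and height (world z) of pin between 0.019 and 0.0285 m), for 0.2 s.
2. the pin has dropped home into the hidden socket (horizontal distance between pin and rim_hole below 0.005 m and angle between pin's own z axis and vertical below 0.25 rad and height (world z) of pin below 0.0155 m), for 0.2 s.
At the end, for the whole second after the job is handed in: The pin is in the rim hole (within 5 mm of its centre, tilted less than 0.25 rad) and fully home in the base socket (its foot lower than 15.5 mm above the table, that is the head within 3.5 mm of the turntable), and pin and turntable are at rest (all of step 2 and angular speed of turntable below 0.05 rad/s and linear speed of pin below 0.02 m/s); the robot touches nothing.
It fails at once if the carousel is forced: the robot presses on the turntable with more than 25 N (contact force between any of the fingers, the arm and turntable above 25 N).
It fails at once if the pin is forced: it is pressed against the turntable with more than 40 N (contact force between pin and turntable above 40 N).
It fails at once if a bystander is shifted by more than 30 mm (distance of any of tape, jar, cone, spool_a, spool_b, scissors, set_square from where it was at the start of the episode above 0.03 m).
It also fails if it takes over 59 s, if anything falls off the work surface, if the arm or the gripper's body presses on something with over 40 N, if the wrist force passes 120 N, or if a joint passes its speed limit or range.

## Working session

There is one attempt and no reset: what is moved stays moved. The work goes in short steps, Python scripts to look and compute and a tool call to move; the robot and the scene stay as the last step left them, time stands still between calls to the robot, and variables do not carry over. Pictures are saved under pics/ and viewed, about 8 in all and at most 12, crops included, and the job is handed in when it is done.

Besides the shell and the picture viewer there is one more tool, called after "Emit:" by a JSON object that holds its "name" and its "arguments", one argument or row to a line. arm_command: Moves the arm, as the interface text tells. Its arguments: {"type":"object","properties":{"moves":{"type":"array","items":{"type":"array","items":{"type":"number"}}},"squeeze":{"type":"number"}},"required":["moves"]}

```bash
mkdir -p pics; cat > h.py <<'E'
import numpy as np, cv2
from workcell import env
def grab(n,save=None):
    c=env.get_calibration(n); im,d=env.read_camera(n)
    if save: cv2.imwrite('pics/'+save,im); np.savez('pics/'+save[:-4]+'.npz',im=im,d=d,P=c['pose'],K=[c['fx'],c['fy'],c['cx'],c['cy']])
    return im,d,c
def ray(c,u,v):
    P=np.array(c['pose']); r=P[:3,:3]@np.array([(u-c['cx'])/c['fx'],(v-c['cy'])/c['fy'],1]); return P[:3,3],r
def onplane(c,u,v,z):
    o,r=ray(c,u,v); return o+r*(z-o[2])/r[2]
def atdepth(c,u,v,d):
    o,r=ray(c,u,v); return o+r*d
def load(f):
    z=np.load('pics/'+f+'.npz'); K=z['K']; return z['im'],z['d'],dict(fx=K[0],fy=K[1],cx=K[2],cy=K[3],pose=z['P'])
E
python3 - <<'E'
from h import *
np.set_printoptions(precision=4,suppress=True)
for n in('top','side'):
    im,d,c=grab(n,n+'0.png'); print(n,c)
print(env.get_state(), env.finger_overhang)
E
```

```text
top {'fx': 510.6944268173945, 'fy': 510.6944268173945, 'cx': 316.6343929599171, 'cy': 242.33466750998141, 'pose': array([[ 0.0247, -0.9919,  0.1246,  0.4292],
       [-0.9997, -0.0249,  0.0006, -0.0319],
       [ 0.0025, -0.1246, -0.9922,  1.1199],
       [ 0.    ,  0.    ,  0.    ,  1.    ]])}
side {'fx': 437.2633845641778, 'fy': 437.2633845641778, 'cx': 320.30064300949635, 'cy': 233.32302106945383, 'pose': array([[ 0.9274, -0.1973,  0.3177,  0.2633],
       [-0.374 , -0.4819,  0.7924, -0.7639],
       [-0.0032, -0.8537, -0.5207,  0.574 ],
       [ 0.    ,  0.    ,  0.    ,  1.    ]])}
{'clock': 0.1, 'joint_pos': array([ 1.0544,  0.3139,  0.0451,  1.3036, -0.    ,  1.4312]), 'qvel': array([-0.0003, -0.0004,  0.0017,  0.0014, -0.0002,  0.0001]), 'tau': array([  0.0022, -48.1727,  29.9242,   0.0128,  -0.0001,  -0.    ]), 'tcp_pos': array([0.2114, 0.5343, 0.2475]), 'orientation': array([-0.0003,  0.1873,  0.9823, -0.0008]), 'wrist_force': array([-0.2645, -0.4856,  0.63  ]), 'ft_torque': array([-0.0598, -0.0164, -0.0116]), 'finger_gap': 0.08492234017837} 0.017
```

View pics/top0.png

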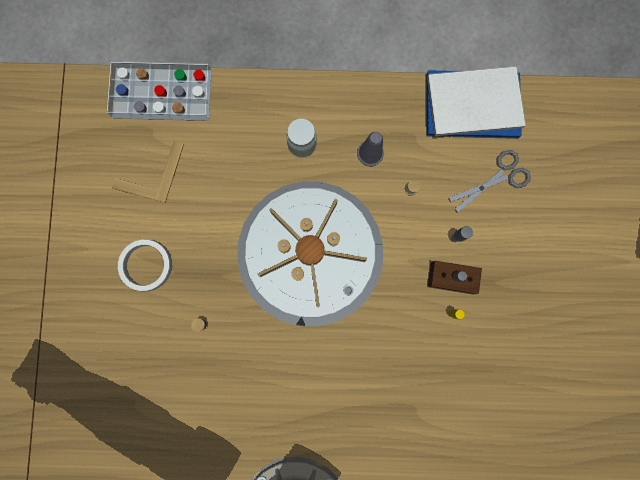

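View pics/side0.png

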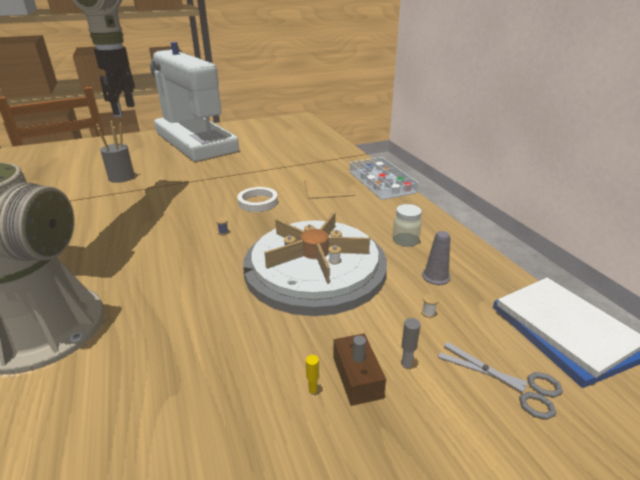

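The top view shows three things that could be taken for the pin:
- the grey pin in the block at (462,276)
- a larger grey pin standing free at (462,233)
- a yellow one at (460,314)

By the description I choose the grey one in the block. The rim hole is near (348,290), the mark near (301,321) and the hub near (310,250). The spokes on either side of the hole end at (365,260), counter-clockwise, and (317,305), clockwise. Next I measure, with one close crop.

```bash
python3 - <<'E'
from h import *
np.set_printoptions(precision=4,suppress=True)
im,d,c=load('top0')
# turntable disc: bright, low-saturation
hsv=cv2.cvtColor(im,cv2.COLOR_BGR2HSV)
def rayang(p,q): return np.arctan2(p[1]-q[1],p[0]-q[0])
roi=np.zeros(d.shape,np.uint8); roi[165:340,225:395]=1
m=((hsv[...,2]>185)&(hsv[...,1]<40)).astype(np.uint8)*roi
cnt=max(cv2.findContours(m,cv2.RETR_EXTERNAL,cv2.CHAIN_APPROX_NONE)[0],key=cv2.contourArea)
hull=cv2.convexHull(cnt)[:,0]
P=np.array([onplane(c,u,v,.044) for u,v in hull])
(cx,cy),r=cv2.minEnclosingCircle(P[:,:2].astype(np.float32)); A=np.c_[2*P[:,:2],np.ones(len(P))]
s=np.linalg.lstsq(A,(P[:,:2]**2).sum(1),rcond=None)[0]; ax=s[:2]; print('axis',ax,'r',np.sqrt(s[2]+ax@ax),(cx,cy,r))
# depth check heights
for n,(u,v) in dict(disc=(335,300),block=(470,288),head=(462,276),hub=(310,250),hole=(348,290),base=(243,250)).items():
    print(n,atdepth(c,u,v,d[v,u]))
# mark: black
k=((hsv[...,2]<45)&(roi>0)).astype(np.uint8); k[:312]=0
ys,xs=np.nonzero(k); print('mark px',xs.mean(),ys.mean(),len(xs)); mk=onplane(c,xs.mean(),ys.mean(),.026); print('mark',mk,rayang(mk,ax))
# point clouds: pin heads
for f in('top0','side0'):
    im,d,c=load(f); v,u=np.nonzero(d>0); dd=d[v,u]
    K=np.c_[(u-c['cx'])/c['fx'],(v-c['cy'])/c['fy'],np.ones(len(u))]*dd[:,None]
    W=K@c['pose'][:3,:3].T+c['pose'][:3,3]
    t=(abs(W[:,0]-.38)<.06)&(abs(W[:,1]+.33)<.05)
    pin=t&(W[:,2]>.055); b=t&(W[:,2]>.035)&(W[:,2]<.05)
    top=pin&(W[:,2]>.078)
    print(f,'head',np.median(W[pin],0),'n',pin.sum(),'ext',W[pin].min(0),W[pin].max(0),'topmean',W[top].mean(0),top.sum(),'px',u[top].mean(),v[top].mean())
    print('  block top z',np.median(W[b&(abs(W[:,2]-.045)<.004)],0), cv2.minAreaRect((W[b][:,:2]*1000).astype(np.float32)))
im=load('top0')[0]; im2=load('side0')[0]
a=cv2.resize(im[225:335,225:395],None,fx=4.5,fy=4.5,interpolation=2)[:, :765]
b=cv2.resize(im[220:325,425:490],None,fx=4,fy=4,interpolation=2); 
cv2.imwrite('pics/c1.png',cv2.resize(im[240:335,290:490],None,fx=4,fy=4,interpolation=2))
E
```

```text
axis [ 0.545  -0.0169] r 0.13694950413928186 (0.5448821187019348, -0.017081238329410553, 0.1375882625579834)
disc [ 0.4436 -0.0728  0.0422]
block [ 0.4757 -0.3556  0.0447]
head [ 0.4978 -0.3278  0.084 ]
hub [ 0.5423 -0.0182  0.0918]
hole [ 0.4658 -0.1009  0.0232]
base [0.5461 0.1271 0.0248]
mark px 298.0 322.0 1
mark [0.3956 0.004  0.026 ] 3.0025274725017894
top0 head [ 0.4212 -0.3234  0.0702] n 88 ext [ 0.4128 -0.3353  0.0562] [ 0.4294 -0.315   0.074 ] topmean [nan nan nan] 0 px nan nan
  block top z [ 0.4216 -0.3177  0.0434] ((422.7549133300781, -319.9159240722656), (7.931899547576904, 19.271469116210938), 76.27584075927734)
side0 head [ 0.4215 -0.335   0.0697] n 193 ext [ 0.4128 -0.3404  0.055 ] [ 0.4322 -0.3206  0.0728] topmean [nan nan nan] 0 px nan nan
  block top z [ 0.4193 -0.3378  0.0452] ((419.8958435058594, -335.1083679199219), (10.78670597076416, 19.021774291992188), 59.906673431396484)<stdin>:28: RuntimeWarning: Mean of empty slice.
  ret = um.true_divide(
  ret = ret.dtype.type(ret / rcount)
```

View pics/c1.png

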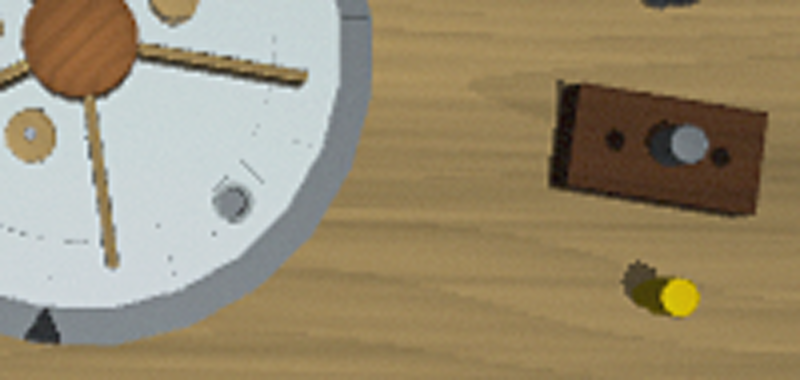

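```bash
cat >> h.py <<'E'
def tool():
    s=env.get_state(); from scipy.spatial.transform import Rotation as R
    q=s['orientation']; return s,s['tcp_pos'],R.from_quat([q[1],q[2],q[3],q[0]]).as_matrix()
def go(target):  # mm shift in tool axes to world target
    s,p,R=tool(); return 1000*R.T@(np.array(target)-p)
E
python3 - <<'E'
from h import *
np.set_printoptions(precision=4,suppress=True)
im,d,c=load('top0'); ax=np.array([.545,-.0169])
for n,u,v,z in [('hole',348.2,290.8,.044),('pinheadtop',462.2,276,.085),('mark',300.8,322,.025),('divCCW',365.5,259.5,.084),('divCW',317.5,305.5,.084),('bigpin',465,233,.1),('yellow',460,314,.09),('spool_a',199,324,.036),('blkA',436,263,.045),('blkB',481,268,.045)]:
    p=onplane(c,u,v,z); print(n,p[:2],'ang',np.arctan2(*(p[:2]-ax)[::-1]),'r',np.linalg.norm(p[:2]-ax))
s,p,R=tool(); print(R); w=env.get_calibration('wrist'); print('cam in tool',R.T@(w['pose'][:3,3]-p),'\n',R.T@w['pose'][:3,:3],w['fx'])
print(go([.47,-.33,.20]))
# side-view ray vs top-view ray: head top centre
s,ds,cs=load('side0'); o,r=ray(c,462.2,276); o2,r2=ray(cs,359.5,339.5)
t=np.linalg.lstsq(np.c_[r,-r2],o2-o,rcond=None)[0]; print('tri head top',o+r*t[0],o2+r2*t[1])
E
```

```text
hole [ 0.4635 -0.1   ] ang -2.3466262620691047 r 0.11641936139046283
pinheadtop [ 0.4978 -0.328 ] ang -1.7214601898443065 r 0.3146225323970105
mark [ 0.3957 -0.0019] ang 3.0414024915004823 r 0.15001507795428304
divCCW [ 0.5265 -0.1316] ang -1.730323889731633 r 0.11618982636054732
divCW [ 0.4312 -0.0362] ang -2.9737770653821993 r 0.11543255763193806
bigpin [ 0.5838 -0.3303] ang -1.4477538711801876 r 0.31574598737808646
yellow [ 0.4214 -0.3213] ang -1.9565748248314407 r 0.3285572901080641
spool_a [0.3867 0.211 ] ang 2.178060691146787 r 0.2774722711244101
blkA [ 0.5265 -0.2843] ang -1.6398228135229196 r 0.26808059323735284
blkB [ 0.5183 -0.3793] ang -1.644351728977616 r 0.3633448380540783
[[-0.9298  0.3679 -0.0008]
 [ 0.3679  0.9298 -0.0014]
 [ 0.0002 -0.0016 -1.    ]]
cam in tool [ 0.0669  0.0002 -0.1251] 
 [[ 0.0001 -0.964  -0.266 ]
 [ 1.      0.      0.0004]
 [-0.0004 -0.266   0.964 ]] 382.6539911315608
[-558.4936 -708.4155   48.5317]
tri head top [ 0.498  -0.329   0.0814] [ 0.5017 -0.3303  0.082 ]
```

Emit:
{"name": "arm_command", "arguments": {
  "moves": [
    [0.4, -330, -394, 0, -0.29],
    [0.4, -330, -394, 0, -0.29],
    [0.4, -330, -394, 0, -0.29],
    [0.4, -330, -394, 0, -0.29],
    [0.4, -330, -394, 0, -0.29],
    [0.4, -330, -394, 0, -0.29],
    [0.4, -330, -394, 0, -0.29],
    [0.4, -330, -394, 0, -0.29],
    [0.4, -330, -394, 0, -0.29],
    [0.4, -330, -394, 0, -0.29],
    [0.4, -330, -394, 0, -0.29]
  ],
  "squeeze": 30
}}

```text
clock: 1.2
tcp_pos: [0.3745, 0.043, 0.2482]
orientation: [0.0, 0.046, 0.999, -0.0]
wrist_force: [0.1, 0.6, -0.8]
finger_gap: 0.0509
```

```bash
python3 -c "
from h import *
print(go([.498,-.329,.18]).round(1)); print(tool())"
```

```text
[-157.4 -358.9   68.6]
({'clock': 1.2, 'joint_pos': array([-9.87862114e-02, -7.26249534e-02, -3.98579904e-01,  1.24402226e+00,
       -9.12168002e-04, -5.98431608e-03]), 'qvel': array([-0.28593719,  0.04764008,  0.03441658,  0.01627584,  0.03101337,
       -0.28469511]), 'tau': array([ -0.07081315, -25.28603911,  29.54867005,  -0.14016513,
        -0.3051343 ,  -0.19298886]), 'tcp_pos': array([0.374534  , 0.04301273, 0.24817841]), 'orientation': array([ 3.85116952e-04,  4.63844768e-02,  9.98923473e-01, -4.76903387e-04]), 'wrist_force': array([ 0.11372799,  0.60496182, -0.77706606]), 'ft_torque': array([ 0.06475361, -0.01339449,  0.01407303]), 'finger_gap': 0.05093266040745937}, array([0.374534  , 0.04301273, 0.24817841]), array([[-9.95696664e-01,  9.26694525e-02,  7.25162897e-04],
       [ 9.26687179e-02,  9.95696506e-01, -9.88506872e-04],
       [-8.13646554e-04, -9.17053079e-04, -9.99999248e-01]]))
```

Emit:
{"name": "arm_command", "arguments": {
  "moves": [
    [0.4, -157, -362, 68, 0],
    [0.4, -157, -362, 68, 0],
    [0.4, -157, -362, 68, 0],
    [0.4, -157, -362, 68, 0],
    [0.4, -157, -362, 68, 0],
    [0.4, -157, -362, 68, 0],
    [0.4, -157, -362, 68, 0],
    [0.4, -157, -362, 68, 0],
    [0.4, -157, -362, 68, 0],
    [0.4, -157, -362, 68, 0],
    [0.4, -157, -362, 68, 0]
  ]
}}

```text
clock: 2.3
tcp_pos: [0.4979, -0.3263, 0.18]
orientation: [-0.001, 0.043, 0.999, 0.001]
wrist_force: [0.1, -0.2, 0.0]
finger_gap: 0.0514
```

```bash
python3 - <<'E'
from h import *
np.set_printoptions(precision=4,suppress=True)
im,d,c=grab('wrist','w1.png'); s,p,R=tool(); print(p,s['finger_gap'],R)
v,u=np.nonzero(d>0); dd=d[v,u]
W=(np.c_[(u-c['cx'])/c['fx'],(v-c['cy'])/c['fy'],np.ones(len(u))]*dd[:,None])@c['pose'][:3,:3].T+c['pose'][:3,3]
t=(abs(W[:,0]-.498)<.03)&(abs(W[:,1]+.329)<.03)
top=t&(W[:,2]>.079)&(W[:,2]<.092)
print('top n',top.sum(),W[top].mean(0),W[top].min(0),W[top].max(0),'px',u[top].mean(),v[top].mean())
b=t&(abs(W[:,2]-.045)<.004);print('block z',np.median(W[b][:,2]))
E
```

```text
[ 0.4982 -0.326   0.1805] 0.05118128600436076 [[-0.9963  0.0857 -0.0003]
 [ 0.0857  0.9963  0.0006]
 [ 0.0003  0.0006 -1.    ]]
top n 831 [ 0.4989 -0.3287  0.0841] [ 0.4897 -0.3386  0.079 ] [ 0.5095 -0.3192  0.0867] px 319.6991576413959 257.08303249097474
block z 0.04441343732660863
```

View pics/w1.png

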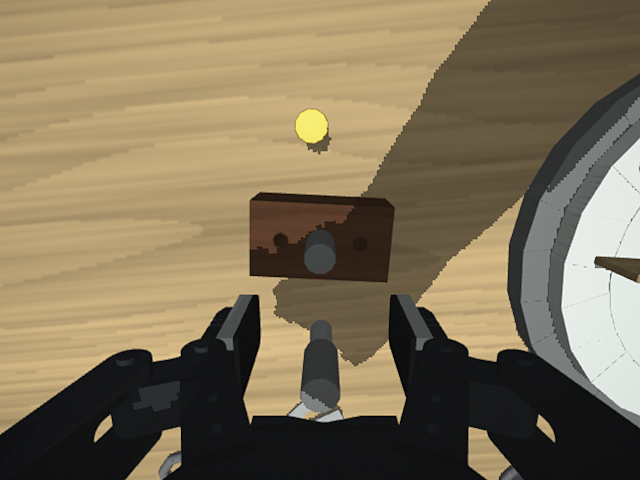

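The wrist view confirms the choice: the block pin's head is at (320,250), the yellow one at (312,126) and the larger grey pin at (320,370). Both views put the pin at (0.499, -0.329) with its top at 84–85 mm.

Emit:
{"name": "arm_command", "arguments": {
  "moves": [
    [0.4, -1, -3, 40, 0],
    [0.4, -1, -3, 80, 0],
    [0.4, -1, -3, 80, 0]
  ]
}}

```text
clock: 2.65
tcp_pos: [0.4961, -0.3263, 0.0961]
orientation: [-0.004, 0.043, 0.999, 0.003]
wrist_force: [-1.5, 0.7, -0.1]
finger_gap: 0.0513
```

```bash
python3 -c "
from h import *
s,p,R=tool();print(p,go([.4989,-.3287,.068]).round(1),s['qvel'].round(3),s['wrist_force'])"
```

```text
[ 0.49614844 -0.32630379  0.09613488] [-3.2 -2.3 28.1] [-0.001 -0.041  0.093  0.094 -0.001 -0.002] [-1.45432329  0.69872913 -0.05588522]
```

Emit:
{"name": "arm_command", "arguments": {
  "moves": [
    [0.4, -1, -3, 20, 0],
    [0.4, -1, -3, 28, 0],
    [0.4, -1, -3, 28, 0],
    [0.4, -1, -3, 28, 0]
  ]
}}

```text
clock: 3.05
tcp_pos: [0.5005, -0.3335, 0.0739]
orientation: [0.001, 0.043, 0.999, -0.0]
wrist_force: [-0.2, 0.7, -0.4]
finger_gap: 0.0511
```

```bash
python3 -c "
from h import *
s,p,R=tool();print(p,go([.4989,-.3287,.068]).round(1),s['qvel'].round(3),s['wrist_force'])"
```

```text
[ 0.50053942 -0.33345623  0.0739026 ] [2.1 4.6 5.9] [-0.004 -0.003  0.007 -0.005 -0.001  0.   ] [-0.2067229   0.66177508 -0.35343616]
```

Emit:
{"name": "arm_command", "arguments": {
  "moves": [
    [0.4, 2, 4, 6, 0],
    [0.4, 2, 4, 6, 0],
    [0.4, 2, 4, 6, 0]
  ]
}}

```text
clock: 3.35
tcp_pos: [0.4983, -0.3291, 0.0665]
orientation: [0.0, 0.043, 0.999, 0.0]
wrist_force: [0.1, -0.0, 0.5]
finger_gap: 0.0511
```

```bash
python3 -c "
from h import *
for i in range(2):
  s,p,R=tool();print(p,go([.4989,-.3287,.068]).round(1),s['qvel'].round(3),s['wrist_force'],s['joint_pos'].round(4))
  im,d,c=grab('wrist','w2.png')"
```

```text
[ 0.49826364 -0.32907746  0.06651187] [-0.6  0.4 -1.5] [-0.004  0.003  0.009 -0.001  0.001 -0.001] [ 0.11625214 -0.04063157  0.48459246] [-7.181e-01  4.671e-01 -1.896e-01  9.141e-01  1.000e-04 -6.315e-01]
[ 0.498364   -0.32926257  0.06653578] [-0.5  0.6 -1.5] [-0.001  0.001  0.005 -0.001 -0.     0.   ] [ 0.19239639  0.57691434 -0.5017425 ] [-7.182e-01  4.672e-01 -1.893e-01  9.141e-01  1.000e-04 -6.315e-01]
```

Emit:
{"name": "arm_command", "arguments": {
  "moves": [
    [1, 0, 0, 0, 0],
    [1, 0, 0, 0, 0],
    [1, 0, 0, 0, 0],
    [1, 0, 0, 0, 0],
    [1, 0, 0, 0, 0]
  ],
  "squeeze": 35
}}

```text
clock: 3.95
tcp_pos: [0.4984, -0.3295, 0.0664]
orientation: [0.0, 0.043, 0.999, -0.0]
wrist_force: [-0.3, -0.3, 1.1]
finger_gap: 0.0188
```

Emit:
{"name": "arm_command", "arguments": {
  "moves": [
    [1, 0, 0, -10, 0],
    [1, 0, 0, -20, 0],
    [1, 0, 0, -35, 0],
    [1, 0, 0, -50, 0],
    [1, 0, 0, -80, 0],
    [1, 0, 0, -100, 0],
    [1, 0, 0, -100, 0],
    [1, 0, 0, -100, 0]
  ]
}}

```text
clock: 4.75
tcp_pos: [0.4985, -0.3294, 0.1668]
orientation: [0.001, 0.043, 0.999, -0.0]
wrist_force: [-0.4, 0.8, -0.7]
finger_gap: 0.0191
```

```bash
python3 - <<'E'
from h import *
np.set_printoptions(precision=4,suppress=True)
im,d,c=grab('wrist','w3.png'); s,p,R=tool(); print(p,s['finger_gap'],s['wrist_force'],R)
print(go([.4635,-.100,.166]).round(1))
E
```

```text
[ 0.498  -0.329   0.1657] 0.01879905638860189 [ 0.5538  0.0785 -1.0435] [[-0.9962  0.0867 -0.0006]
 [ 0.0867  0.9962  0.0007]
 [ 0.0006  0.0006 -1.    ]]
[ 54.2 225.2  -0.1]
```

View pics/w3.png

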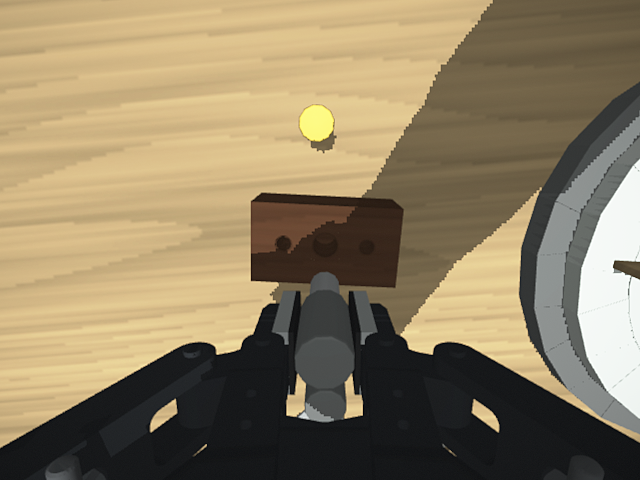

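Emit:
{"name": "arm_command", "arguments": {
  "moves": [
    [1, 12, 45, -5, 0],
    [1, 24, 90, -5, 0],
    [1, 36, 135, -5, 0],
    [1, 48, 175, -5, 0],
    [1, 52, 195, -5, 0],
    [1, 52, 195, -5, 0],
    [1, 52, 195, -5, 0],
    [1, 52, 195, -5, 0]
  ]
}}

```text
clock: 5.6
tcp_pos: [0.4636, -0.1314, 0.1707]
orientation: [-0.0, 0.044, 0.999, -0.0]
wrist_force: [0.3, 0.1, -0.5]
finger_gap: 0.0193
```

```bash
python3 - <<'E'
from h import *
np.set_printoptions(precision=4,suppress=True)
im,d,c=grab('wrist','w4.png'); s,p,R=tool(); print(p,s['finger_gap'],s['wrist_force'],R)
v,u=np.nonzero(d>0); dd=d[v,u]
W=(np.c_[(u-c['cx'])/c['fx'],(v-c['cy'])/c['fy'],np.ones(len(u))]*dd[:,None])@c['pose'][:3,:3].T+c['pose'][:3,3]
t=(np.hypot(W[:,0]-.4635,W[:,1]+.1)<.02)&(W[:,2]<.040); print('hole deep pts',t.sum(),W[t].mean(0),'px',u[t].mean(),v[t].mean())
t2=(np.hypot(W[:,0]-.4635,W[:,1]+.1)<.03)&(W[:,2]>.040)&(W[:,2]<.048);print('disc z',np.median(W[t2][:,2]))
hsv=cv2.cvtColor(im,cv2.COLOR_BGR2HSV)
o=np.linalg.inv(c['pose'])@np.r_[.4635,-.1,.044,1]; print('expected px',c['fx']*o[0]/o[2]+c['cx'],c['fy']*o[1]/o[2]+c['cy'])
E
```

```text
[ 0.4636 -0.1315  0.1708] 0.01871965051640578 [-0.7255 -0.3709 -0.9667] [[-0.9961  0.0879 -0.0004]
 [ 0.0879  0.9961 -0.    ]
 [ 0.0004 -0.     -1.    ]]
hole deep pts 385 [ 0.4695 -0.099   0.0273] px 368.9974025974026 240.4805194805195
disc z 0.043378466940143995
expected px 369.83660233259104 238.1600474202767
```

View pics/w4.png

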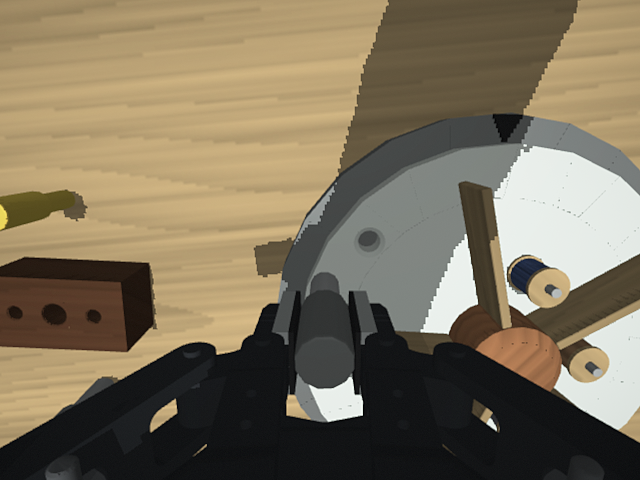

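```bash
python3 - <<'E'
from h import *
np.set_printoptions(precision=4,suppress=True)
im,d,c=load('w4'); g=cv2.cvtColor(im,cv2.COLOR_BGR2GRAY)
print(g[240,345:396]); print(g[215:266,370])
bg=np.median(g[215:266,345:396]); m=(g<bg-8).astype(np.uint8)
n,l,st,ce=cv2.connectedComponentsWithStats(m[215:266,345:396]); 
i=l[25,25]; print(bg,st[i],ce[i]+[345,215])
for u,v in [ce[i]+[345,215],(st[i][0]+st[i][2]/2-.5+345,st[i][1]+st[i][3]/2-.5+215)]: p=onplane(c,u,v,.044); print(u,v,p,go([p[0],p[1],.12]).round(1))
E
```

```text
[133 134 133 133 133 133 133 134 132 125 118 121 113  83  65  69  69  70
  69  68  70  69  69  68  69  69  70  69  69  67  73  87  91  88  91 110
 120 119 116 120 129 133 132 132 132 132 132 132 132 130 126]
[133 133 134 133 133 133 133 133 133 133 133 136 120 108 113  95  69  67
  69  69  70  69  69  69  69  69  69  69  67  66  80  97  99 100  98  97
 107 124 128 128 127 127 131 133 133 131 132 132 132 132 132]
132.0 [  9  12  31  26 604] [369.2533 239.606 ]
369.25331125827813 239.60596026490066 [ 0.4645 -0.1005  0.044 ] [ 1.9 31.1 50.8]
369.0 239.5 [ 0.4644 -0.1006  0.044 ] [ 1.9 30.9 50.8]
```

Emit:
{"name": "arm_command", "arguments": {
  "moves": [
    [1, 2, 31, 20, 0],
    [1, 2, 31, 45, 0],
    [1, 2, 31, 60, 0],
    [1, 2, 31, 60, 0],
    [1, 2, 31, 60, 0]
  ]
}}

```text
clock: 6.15
tcp_pos: [0.4642, -0.1003, 0.1113]
orientation: [-0.0, 0.044, 0.999, 0.0]
wrist_force: [0.4, 0.0, -1.0]
finger_gap: 0.0194
```

```bash
python3 -c "
from h import *
s,p,R=tool();print(p,go([.464,-.1005,.0775]).round(1),s['qvel'].round(3),s['wrist_force'],R.round(4))"
```

```text
[ 0.46423869 -0.10027748  0.1112602 ] [ 0.2 -0.2 33.8] [ 0.002 -0.017  0.02   0.001  0.001  0.001] [ 0.42723832  0.04445977 -1.00944641] [[-9.961e-01  8.800e-02 -6.000e-04]
 [ 8.800e-02  9.961e-01  2.000e-04]
 [ 6.000e-04  2.000e-04 -1.000e+00]]
```

Positioned over the hole. Foot is at about 58 mm, so I descend in small steps.

Emit:
{"name": "arm_command", "arguments": {
  "moves": [
    [1, 0, 0, 5, 0],
    [1, 0, 0, 10, 0],
    [1, 0, 0, 14, 0],
    [1, 0, 0, 17, 0],
    [1, 0, 0, 20, 0],
    [1, 0, 0, 20, 0]
  ]
}}

```text
clock: 6.75
tcp_pos: [0.4642, -0.0996, 0.091]
orientation: [0.0, 0.043, 0.999, -0.0]
wrist_force: [0.0, -1.2, -1.8]
finger_gap: 0.0191
```

Emit:
{"name": "arm_command", "arguments": {
  "moves": [
    [1, 0, 0, 3, 0],
    [1, 0, 0, 6, 0],
    [1, 0, 0, 9, 0],
    [1, 0, 0, 11, 0],
    [1, 0, 0, 11, 0]
  ]
}}

```text
clock: 7.25
tcp_pos: [0.464, -0.0994, 0.0799]
orientation: [-0.0, 0.043, 0.999, 0.0]
wrist_force: [1.2, -0.9, -1.2]
finger_gap: 0.0193
```

Emit:
{"name": "arm_command", "arguments": {
  "moves": [
    [0.6, 0, 0, 1, 0],
    [0.6, 0, 0, 1, 0],
    [0.6, 0, 0, 1, 0],
    [0.6, 0, 0, 1, 0]
  ]
}}

```text
clock: 7.65
tcp_pos: [0.4642, -0.0994, 0.0794]
orientation: [0.0, 0.043, 0.999, 0.0]
wrist_force: [0.1, -0.2, 1.3]
finger_gap: 0.0343
```

```bash
python3 -c "
from h import *
s,p,R=tool();print(p,s['finger_gap'],s['wrist_force'])"
```

```text
[ 0.46415584 -0.09941277  0.07938521] 0.034325441405017226 [ 0.14280373 -0.20211762  1.26167709]
```

Emit:
{"name": "arm_command", "arguments": {
  "moves": [
    [0.6, 0, 0, -15, 0],
    [0.6, 0, 0, -50, 0],
    [0.6, 0, 0, -80, 0],
    [0.6, 70, 0, -100, 0],
    [1, 70, 0, -100, 0],
    [1, 70, 0, -100, 0]
  ]
}}

```text
clock: 8.25
tcp_pos: [0.3922, -0.0928, 0.1802]
orientation: [0.0, 0.044, 0.999, -0.0]
wrist_force: [-0.2, -0.3, 0.2]
finger_gap: 0.0062
```

```bash
cat >> h.py <<'E'
def pincheck(ax=(.545,-.0169)):
    im,d,c=grab('side'); cl=[]
    v,u=np.nonzero(d>0); dd=d[v,u]
    W=(np.c_[(u-c['cx'])/c['fx'],(v-c['cy'])/c['fy'],np.ones(len(u))]*dd[:,None])@c['pose'][:3,:3].T+c['pose'][:3,3]
    r=np.hypot(W[:,0]-ax[0],W[:,1]-ax[1]); hsv=cv2.cvtColor(im,cv2.COLOR_BGR2HSV)[v,u]
    t=(r>.09)&(r<.135)&(W[:,2]>.06)&(W[:,2]<.105)&(hsv[:,1]<70)
    return W[t],np.c_[u,v][t]
E
python3 - <<'E'
from h import *
np.set_printoptions(precision=4,suppress=True)
W,px=pincheck(); a=np.arctan2(W[:,1]+.0169,W[:,0]-.545)
print(len(W),np.median(W,0),'ztop',np.percentile(W[:,2],[5,95,99]),'px',np.median(px,0),'ang',np.median(a))
im,d,c=grab('top','top1.png'); s,p,R=tool(); print(p,R)
cv2.imwrite('pics/c2.png',cv2.resize(im[170:340,230:400],None,fx=3.5,fy=3.5,interpolation=2))
E
```

```text
261 [ 0.4653 -0.109   0.0812] ztop [0.0624 0.0949 0.0958] px [291. 266.] ang -2.2822185118796945
[ 0.3947 -0.0936  0.1798] [[-0.9962  0.0871  0.0018]
 [ 0.0871  0.9962 -0.0006]
 [-0.0019 -0.0004 -1.    ]]
```

View pics/c2.png

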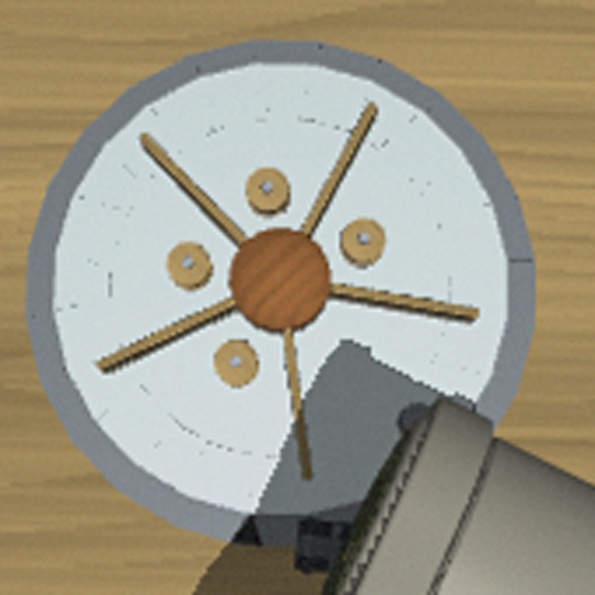

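Pin top is at 96 mm, so it stands on the base in the hole. In the crop the counter-clockwise divider's tip is at (475,315), which is full-image (365.7,260). I'll push its far side with the shut fingertips.

```bash
cat >> h.py <<'E'
AX=np.array([.545,-.0169]); TD=-1.735
def plan(dths,gap,z=.075,r=.105):
    s,p,R=tool(); psi0=np.arctan2(R[1,0],R[0,0])
    for dt in dths:
        th=TD-dt; off=.014+gap  # tool centre: r along divider, off behind it
        xy=AX+r*np.array([np.cos(th),np.sin(th)])+off*np.array([-np.sin(th),np.cos(th)])
        t=(psi0-(th-np.pi/2)+np.pi)%(2*np.pi)-np.pi
        print(dt,'->',(1000*R.T@(np.r_[xy,z]-p)).round(1),round(t,3),xy.round(4))
E
python3 -c "
from h import *
plan([0],.012,.18);plan([0],.012)"
```

```text
0 -> [-1.609e+02 -1.720e+01  1.000e-01] 0.077 [ 0.5535 -0.1247]
0 -> [-160.7  -17.1  105.1] 0.077 [ 0.5535 -0.1247]
```

Emit:
{"name": "arm_command", "arguments": {
  "moves": [
    [1, -45, -5, 0, 0.08],
    [1, -90, -10, 0, 0.08],
    [1, -130, -14, 0, 0.08],
    [1, -160, -17, 0, 0.08],
    [1, -160, -17, 0, 0.08],
    [1, -160, -17, 25, 0.08],
    [1, -160, -17, 50, 0.08],
    [1, -160, -17, 75, 0.08],
    [1, -160, -17, 95, 0.08],
    [1, -160, -17, 104, 0.08],
    [1, -160, -17, 104, 0.08]
  ]
}}

```text
clock: 9.45
tcp_pos: [0.5512, -0.1237, 0.0736]
orientation: [-0.002, 0.083, 0.997, 0.001]
wrist_force: [-0.0, -0.1, 0.2]
finger_gap: -0.0003
```

```bash
python3 - <<'E'
from h import *
s,p,R=tool(); print(p,s['wrist_force'],s['finger_gap'])
plan([0,.1,.2,.3,.4,.5,.6],0)
im,d,c=grab('wrist','w5.png')
E
```

```text
[ 0.55120266 -0.12369092  0.07360911] [-0.0404464  -0.13731921  0.15042123] -0.00026333531716467507
0 -> [ 9.6 -0.7 -1.4] -0.002 [ 0.5416 -0.1228]
0.1 -> [20.1 -1.6 -1.3] 0.098 [ 0.5311 -0.1219]
0.2 -> [30.7 -1.4 -1.3] 0.198 [ 0.5207 -0.12  ]
0.3 -> [41.2 -0.2 -1.3] 0.298 [ 0.5105 -0.1171]
0.4 -> [51.6  2.1 -1.2] 0.398 [ 0.5007 -0.1131]
0.5 -> [61.6  5.3 -1.2] 0.498 [ 0.4913 -0.1082]
0.6 -> [71.3  9.6 -1.1] 0.598 [ 0.4825 -0.1024]
```

View pics/w5.png

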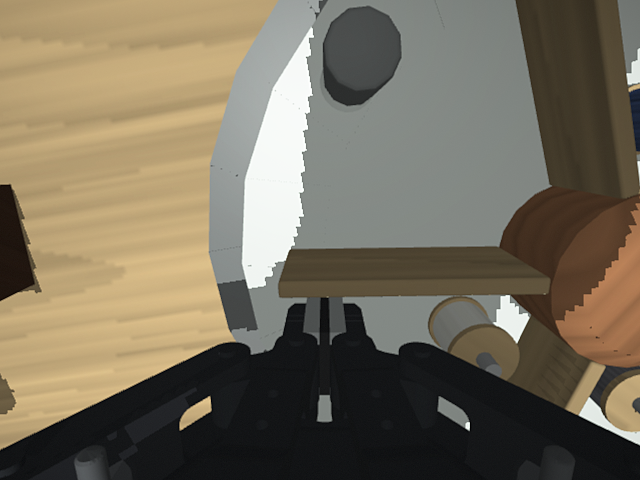

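The wrist view shows the fingertips at (325,300), just behind the divider. The pin is standing at (362,50). I start the push.

Emit:
{"name": "arm_command", "arguments": {
  "moves": [
    [1, 5, -1, 0, 0],
    [1, 10, -1, 0, 0],
    [1, 15, -1, 0, 0.05],
    [1, 20, -1.6, 0, 0.1],
    [1, 26, -1.6, 0, 0.15],
    [1, 31, -1.4, 0, 0.2],
    [1, 36, -1, 0, 0.25],
    [1, 41, 0, 0, 0.3],
    [1, 46.5, 1, 0, 0.35],
    [1, 51.5, 2, 0, 0.4],
    [1, 56.5, 3.6, 0, 0.45],
    [1, 61.5, 5.3, 0, 0.5]
  ]
}}

```text
clock: 10.7
tcp_pos: [0.4933, -0.1095, 0.0767]
orientation: [0.002, 0.328, 0.945, -0.0]
wrist_force: [1.4, -2.2, -0.2]
finger_gap: 0.0001
```

```bash
cat >> h.py <<'E'
def status():
    im,d,c=grab('wrist','ws.png'); s,p,R=tool()
    sub=d[0:110,320:405]; v,u=np.nonzero(sub>0); dd=sub[v,u]; u=u+320
    W=(np.c_[(u-c['cx'])/c['fx'],(v-c['cy'])/c['fy'],np.ones(len(u))]*dd[:,None])@c['pose'][:3,:3].T+c['pose'][:3,3]
    h=W[:,2]>.07; psi=np.arctan2(R[1,0],R[0,0]); f=R.T@s['wrist_force']
    print('t',s['clock'],'tcp',p.round(4),'turned',round((TD-np.pi/2-psi+np.pi)%(2*np.pi)-np.pi,3),'Ftool',f.round(2),'pin n',h.sum(), 'ztop',np.percentile(W[h][:,2],[50,90]).round(4) if h.any() else None,'xy',W[h].mean(0)[:2].round(4) if h.any() else None)
E
python3 - <<'E'
from h import *
status(); plan([.5,.56,.6,.62,.64,.66,.68,.7],0)
E
```

```text
t 10.75 tcp [ 0.4923 -0.1088  0.0765] turned 0.507 Ftool [-0.32 -0.85 -1.14] pin n 4626 ztop [0.0953 0.0962] xy [ 0.4351 -0.0497]
0.5 -> [ 1.1 -0.2  1.5] -0.007 [ 0.4913 -0.1082]
0.56 -> [ 7.5 -0.9  1.5] 0.053 [ 0.4859 -0.1048]
0.6 -> [11.7 -1.1  1.5] 0.093 [ 0.4825 -0.1024]
0.62 -> [13.8 -1.2  1.4] 0.113 [ 0.4808 -0.1011]
0.64 -> [15.9 -1.2  1.4] 0.133 [ 0.4791 -0.0998]
0.66 -> [18.  -1.2  1.4] 0.153 [ 0.4774 -0.0985]
0.68 -> [20.2 -1.1  1.4] 0.173 [ 0.4758 -0.0971]
0.7 -> [22.3 -1.   1.4] 0.193 [ 0.4742 -0.0957]
```

Emit:
{"name": "arm_command", "arguments": {
  "moves": [
    [1, 5, -0.6, 1, 0.03],
    [1, 9, -1, 1, 0.07],
    [1, 12, -1.1, 1, 0.1],
    [1, 15, -1.2, 1, 0.125],
    [1, 18, -1.2, 1, 0.15]
  ]
}}

```text
clock: 11.25
tcp_pos: [0.4786, -0.099, 0.0753]
orientation: [0.001, 0.398, 0.918, 0.0]
wrist_force: [2.0, -1.3, 0.9]
finger_gap: -0.0001
```

```bash
python3 - <<'E'
from h import *
status(); plan([.68,.7,.72,.74,.76,.78,.8],0)
E
```

```text
t 11.3 tcp [ 0.4778 -0.0985  0.075 ] turned 0.655 Ftool [-1.63  1.19 -1.37] pin n 4715 ztop [0.0954 0.0963] xy [ 0.4307 -0.0294]
0.68 -> [ 2.3 -0.5 -0. ] 0.025 [ 0.4758 -0.0971]
0.7 -> [ 4.5 -0.7 -0. ] 0.045 [ 0.4742 -0.0957]
0.72 -> [ 6.6 -0.8 -0. ] 0.065 [ 0.4727 -0.0943]
0.74 -> [ 8.7 -1.  -0. ] 0.085 [ 0.4711 -0.0928]
0.76 -> [10.8 -1.  -0. ] 0.105 [ 0.4696 -0.0913]
0.78 -> [12.9 -1.1 -0.1] 0.125 [ 0.4682 -0.0898]
0.8 -> [15.  -1.1 -0.1] 0.145 [ 0.4667 -0.0883]
```

Emit:
{"name": "arm_command", "arguments": {
  "moves": [
    [1, 1.5, -0.2, 0, 0.015],
    [1, 3, -0.4, 0, 0.03],
    [1, 4.5, -0.6, 0, 0.045]
  ]
}}

```text
clock: 11.6
tcp_pos: [0.4739, -0.0956, 0.0742]
orientation: [-0.0, 0.418, 0.908, 0.0]
wrist_force: [1.2, 0.0, 0.5]
finger_gap: -0.0002
```

```bash
python3 -c "
from h import *
status(); plan([.74,.76,.78],0)"
```

```text
t 11.65 tcp [ 0.4735 -0.0953  0.074 ] turned 0.699 Ftool [-1.31  0.19 -0.07] pin n 4326 ztop [0.0947 0.0959] xy [ 0.4299 -0.0222]
0.74 -> [ 3.4 -0.2 -1. ] 0.041 [ 0.4711 -0.0928]
0.76 -> [ 5.6 -0.3 -1. ] 0.061 [ 0.4696 -0.0913]
0.78 -> [ 7.7 -0.5 -1. ] 0.081 [ 0.4682 -0.0898]
```

Emit:
{"name": "arm_command", "arguments": {
  "moves": [
    [1, 1.5, -0.1, 0, 0.015],
    [1, 3, -0.2, 0, 0.03],
    [1, 4.5, -0.2, 0, 0.045]
  ]
}}

```text
clock: 11.95
tcp_pos: [0.4705, -0.0923, 0.074]
orientation: [-0.001, 0.439, 0.899, -0.0]
wrist_force: [0.1, -1.7, 0.3]
finger_gap: 0.0
```

```bash
python3 -c "
from h import *
status(); plan([.78,.8,.82],0)"
```

```text
t 12.0 tcp [ 0.4703 -0.0921  0.074 ] turned 0.744 Ftool [-0.98 -0.01 -0.37] pin n 3564 ztop [0.0835 0.0843] xy [ 0.4301 -0.0186]
0.78 -> [ 3.1 -0.3 -1. ] 0.036 [ 0.4682 -0.0898]
0.8 -> [ 5.2 -0.5 -1. ] 0.056 [ 0.4667 -0.0883]
0.82 -> [ 7.3 -0.6 -1. ] 0.076 [ 0.4653 -0.0867]
```

Pin top fell from 96 to 84 mm, so it has dropped home. I stop pushing, back off the divider and lift clear.

Emit:
{"name": "arm_command", "arguments": {
  "moves": [
    [1, -4, 0, 0, 0],
    [1, -10, 0, 0, 0],
    [1, -10, 0, 0, 0],
    [1, -10, 0, -40, 0],
    [1, -10, 0, -80, 0],
    [1, -10, 0, -120, 0],
    [1, -10, 0, -150, 0],
    [1, -50, 0, -150, 0],
    [1, -100, 0, -150, 0],
    [1, -100, 0, -150, 0],
    [1, -100, 0, -150, 0]
  ]
}}

```text
clock: 13.1
tcp_pos: [0.5326, -0.1719, 0.2232]
orientation: [-0.001, 0.439, 0.899, 0.0]
wrist_force: [-0.4, 0.7, 0.1]
finger_gap: 0.0003
```

```bash
python3 - <<'E'
from h import *
np.set_printoptions(precision=4,suppress=True)
s,p,R=tool(); print(p,s['wrist_force'],s['clock'])
for i in range(2):
    W,px=pincheck(); print(len(W),'z',np.percentile(W[:,2],[50,95,99]),np.median(W,0))
im,d,c=grab('side','side2.png'); im,d,c=grab('top','top2.png')
v,u=np.nonzero(d>0); dd=d[v,u]
W=(np.c_[(u-c['cx'])/c['fx'],(v-c['cy'])/c['fy'],np.ones(len(u))]*dd[:,None])@c['pose'][:3,:3].T+c['pose'][:3,3]
t=(np.hypot(W[:,0]-.43,W[:,1]+.0186)<.03)&(W[:,2]>.07);print('top view pin',t.sum(),W[t].mean(0),np.percentile(W[t][:,2],90) if t.any() else '')
a=load('side2')[0][190:330,220:410]; b=im[180:340,230:400]
cv2.imwrite('pics/c3.png',np.hstack([cv2.resize(a,(480,354)),cv2.resize(b,(320,354))]))
E
```

```text
[ 0.5326 -0.1719  0.2232] [-0.4341  0.7006  0.0951] 13.1
165 z [0.0783 0.0833 0.0842] [ 0.4346 -0.0298  0.0783]
161 z [0.0787 0.0836 0.0839] [ 0.4348 -0.0296  0.0787]
top view pin 75 [ 0.4302 -0.0175  0.0829] 0.0849211183081406
```

View pics/c3.png

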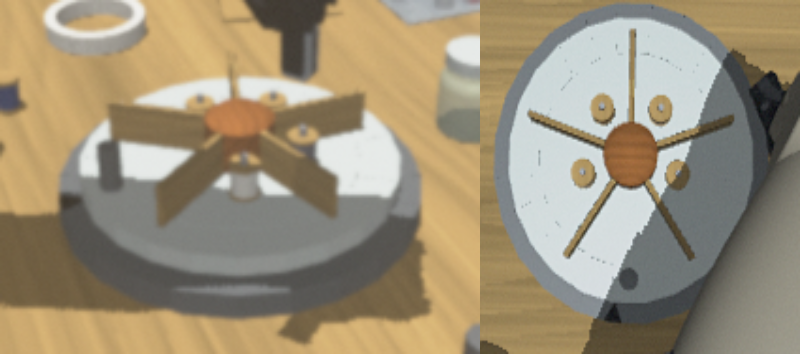

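The pin is upright at (110,165) in the crop, with its head resting on the disc and its top at 84 mm in three views. The gripper is clear, so I hand in.

```bash
python3 -c "
from workcell import env
print(env.hand_in())"
```

```text
the job is handed in; nothing more can be done
None
```

I handed the job in at about 13 s. The pin is home in the hidden socket and the arm is clear of everything. The hand-in gives no verdict.

- **What I did:** I took the smaller grey pin from the block and stood it in the rim hole, where its top read 96 mm. I then pushed the counter-clockwise divider clockwise with the shut fingertips, in small steps near the mark. The lock showed in the camera rather than in the force: the pin's top dropped to 84 mm (foot at 12 mm) at about 0.74 rad. That is about 0.15 rad short of the mark, within its stated tolerance. I stopped there, backed off and lifted clear.
- **Last checks:** The pin's top measured 83–85 mm from the side, top and wrist cameras. It is upright, about 115 mm from the axis, with its head on the disc. Wrist-force readings stayed at 3 N or less throughout.
- **What I did not check:** I did not press further to test the lock, and I did not measure the bystanders again afterwards. Nothing in the force readings or pictures suggests the arm touched them.
- **Disagreements:** The top and wrist views of the hole differed by about 1 mm. The pin's top height differed by up to 3 mm between triangulation (81–82 mm) and depth (84–85 mm), but neither mattered.

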